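Gauge the lock part, then hold the key mill's guard open

ROBOT

A 6-joint arm with a two-finger parallel gripper is mounted at the origin on the work surface. World frame = base frame: x ahead of the robot, y to its left, z up, the work surface at z = 0. Lengths are in mm, angles in rad, forces in N, time in s.
With the tool pointing down it reaches from about 300 to 775 mm from the base axis. Payload 14.6 kg.
Tool frame: the origin (TCP) lies midway between the tips of the shut fingers; the grasp point (between the pads) lies 19 mm behind it (manip.grasp_offset is the distance from the TCP to the grasp point, in mm); z points along the fingers, y is the line along which they close (so a half turn about z gives the same grasp; the last joint's range is limited). The gripper opens to 94 mm and grips with 3 to 60 N. Pads are 16 mm wide; open, the fingers measure 119 mm over their backs; the gripper's body (75 mm by 177 mm) begins 78 mm behind the grasp point.
Start: joints at [-0.067, 0.3, 1.521, -0, 1.321, -0.067], TCP at [549.99, -0.002, 205.446] pointing down, gripper open.
Joint ranges: [-3.03, 3.03], [-0.79, 2.21], [0.23, 2.52], [-1.04, 4.18], [0, 3.07], [-2.55, 2.55]. Speed limits (rad/s): [2.22, 2.22, 2.57, 3.14, 3.14, 3.14].

INTERFACE

Orientations are given as [roll, pitch, yaw] about the fixed x, y, z axes, in that order (R = Rz(yaw) Ry(pitch) Rx(roll)).
In Python, from cell import manip, viewer gives the robot as it stands. The module is installed in compiled form; this text tells all that it offers.
- The arm moves only by the tool move_arm, never from a script. Its argument "moves" is a list of rows, each a list of 4 numbers: the shift along the tool's x, y, z in m, then the turn about the tool's z in rad. A call has 1 to 12 rows; each row is the pose to reach, as a shift and turn from the pose commanded when the call began, along the tool's axes at that moment; what a row does not reach only later rows make up. A row lasts 1/10 s, in which the tool goes at most 50 mm and 8.59 degrees, less where a joint would pass 70% of its speed; a pose out of reach is approached as far as the arm can. A call with a gripper value outside its range is refused whole. "jaw" is the finger opening in m, from 0 to 0.094, set as the call begins (left out, the last holds). The fingers move at their own pace and stop on an object; "squeeze" is the grip in N (left out, the last holds). Time passes only in rows, so rows that repeat a pose let the fingers close. It gives the time, the measured TCP pose, the force, the opening and the grip force at its end, in the units of the state.
- manip.read_state(): the state, without advancing time (a new reading comes with each control period).
- viewer.camera(name): name is "scene" or "side" or "wrist"; returns a dict with "frame" (480x640x3 uint8, blue, green, red), "z_map" (480x640 float32, mm along the optical axis (not along the pixel's ray), 0 where there is no reading), "fx", "fy", "cx", "cy" (pixels), "origin" and "orientation" of the camera in the world. Camera axes: x right, y down, z forward; pixel columns grow to the right and rows downward; lengths in mm; the calibration is good to about 2 mm. A picture is of the moment at which its call begins.
- manip.sign_off(): hands the job in; it is judged then, once.
The state is a dict: "clock": time; "joints": joint angles; "qd": joint speeds; "effort": joint torques, N m; "eef_pos": TCP position; "eef_rot": TCP orientation; "wrist_force": force on the tool from outside, world axes, zero at the start; "moment": the same for the moment, N m; "finger_gap": finger opening in mm; "finger_force": force on a finger pad.
Only numpy, scipy, OpenCV 4.12 (cv2) and the standard library are available. Lean on these libraries where they do the work, as an engineer would, in place of code of your own. Each camera call takes 0.05 s, during which the arm holds its last target. There are 200 camera calls.

TASK

Set up the next cut on the key mill: first press the pad of the sprung gauge gently down until its foot rests on the lock part lying under it, keep it there for a second so that the height is taken, and let the gauge rise again. Then take the mill's chip guard by its bar handle, raise it to 60 degrees from shut (give or take 5) and keep holding it there so that a colleague can clamp the blank: the program finishes while still holding the guard, which springs shut if let go. Leave the lock parts where they are, and everything else on the bench alone.

Things in the scene. Friction and masses are not known exactly. Their poses are not given: they have to be found in the camera images.
- gauge (a joint): travel of the gauge's plunger in m: 0 = raised, grows downward to 0.068. The foot's underside hangs 0.070 above the gauge stand's plate at 0, so the height of the part under it = 0.070 - reading (strike plate 0.062, lock case 0.048, lock plug 0.030). A spring lifts it: 1.4 N at 0, 3.9 N at 0.062
- pad_top (a point): centre of the top of the black round thumb pad (32 across, 14 thick) on the gauge's plunger: about 228 above the bench when raised; it goes down with the plunger. Press it straight down with the closed fingertips. The pad is itself sprung on the plunger: it begins to sink at about 5 N and sinks 10 mm by 11 N, so about 7 N of push in all sets the foot on the part firmly and gently
- gauge_foot (a point): dark steel foot, 14 across, at the lower end of the plunger; origin at the centre of its underside
- gauge_stand: gauge stand: steel plate 160 x 130 x 12 with a grey column and arm (top 125 above the bench) at its +x side; fixed; origin under the plate's centre, the front is -x. The plunger's axis stands at x = -25 mm, y = 0 in this frame. It stands to the left or the right of the key mill
- mill: key mill: grey machine on the bench, base 240 x 220 x 50 (x by y by z), a grey housing with a motor across its top (205 tall) at its +x end; fixed; origin under the base's centre, its front is -x
- guard (a joint): opening angle of the mill's aluminium chip guard in rad: 0 = shut (level), grows as its front edge rises, up to 1.5; 60 degrees = 1.047. Weight and a spring pull it shut from any angle (about 2 to 3 N at the handle)
- guard_hinge (a point): middle of the guard's hinge line, at x = +70, z = 140 mm in the mill's frame; the line runs along the mill's y. The guard is 180 wide and reaches 140 mm from the hinge towards the front, with 20 mm skirts hanging at its front and sides
- guard_bar (a point): dark steel bail (U of round bar, 12 thick) on the guard's front edge; origin at the middle of its 110 mm crossbar, which runs along the mill's y, 50 mm ahead of the guard's edge, 140 above the bench when shut. At angle a it lies 190 cos(a) mm in front of the hinge line and 190 sin(a) above it. The bar can turn between the fingers
- strike_plate: steel strip 70 x 28 x 8; origin under its centre. One of the strike plate, lock case and lock plug stands under the gauge's foot, the other two on the plywood board; all are loose, and stand 12 mm above the bench
- lock_case: brass block 42 x 36 x 22 with a steel shackle to its +y; origin under the block's centre
- lock_plug: upright brass cylinder, 34 across, 40 tall; origin under its centre
- drink_bottle: clear bottle with green cap, 60 across, 170 tall; bystander, leave it alone
- spray_bottle: white spray bottle, 40 across, 135 tall; bystander, leave it alone
- wood_block: wooden block 70 x 45 x 40; bystander, leave it alone
- screwdriver: black-handled screwdriver lying on the bench; bystander, leave it alone
- padlock: small steel padlock lying flat between the mill and the gauge stand, 32 x 30 x 16 plus shackle; bystander, leave it alone
- grease_jar: low grey jar, 60 across, 55 tall; bystander, leave it alone
- carton: cardboard carton 50 x 80 x 35; bystander, leave it alone
- parts_board: plywood board 90 x 200 x 12, fixed, in front of the robot, holding the two waiting lock parts; origin under its centre
There are look-alikes about, which are no part of the job. What is shaped like the lock_plug but green, orange or pink is not meant.

How it is judged (in metres and radians):
On the way, in this order (a step that is already met when the one before it is completed fails the run):
1. the gauge's foot rests on the lock part under it, pressed on with more than 1 N and still ((contact force between gauge_c0 and strike_plate above 1 N or contact force between gauge_c0 and lock_case above 1 N or contact force between gauge_c0 and lock_plug above 1 N) and velocity of joint gauge between -0.01 and 0.01 m/s), for 0.5 s.
2. the gauge has risen again (value of joint gauge below 0.004 m), for 0.1 s.
At the end, for the whole second after the job is handed in: The guard is held still at 60 degrees (within 6) by the fingers on its handle; the gauge is up; the lock parts are within 12 mm and the bystanders within 30 mm of where they began (value of joint guard between 0.942 and 1.152 rad and velocity of joint guard between -0.05 and 0.05 rad/s and (contact force between the fingers and guard_c4 above 0.5 N or contact force between the fingers and guard_c5 above 0.5 N or contact force between the fingers and guard_c6 above 0.5 N) and value of joint gauge below 0.004 m and distance of each of strike_plate, lock_case, lock_plug from where it was at the start of the episode below 0.012 m and distance of each of drink_bottle, spray_bottle, wood_block, screwdriver, padlock, grease_jar, carton from where it was at the start of the episode below 0.03 m); the arm keeps its last pose, push and grip.
It fails at once if the gauge's foot is pressed on a part with more than 20 N (contact force between gauge_c0 and strike_plate above 20 N or contact force between gauge_c0 and lock_case above 20 N or contact force between gauge_c0 and lock_plug above 20 N).
It fails at once if a lock part is shifted by more than 12 mm (distance of any of strike_plate, lock_case, lock_plug from where it was at the start of the episode above 0.012 m).
It fails at once if a bystander is shifted by more than 30 mm (distance of any of drink_bottle, spray_bottle, wood_block, screwdriver, padlock, grease_jar, carton from where it was at the start of the episode above 0.03 m).
It also fails if it takes over 61 s, if anything falls off the work surface, if the arm or the gripper's body presses on something with over 40 N, if the wrist force passes 120 N, or if a joint passes its speed limit or range.

## Working session

There is one attempt and no reset: what is moved stays moved. The work goes in short steps, Python scripts to look and compute and a tool call to move; the robot and the scene stay as the last step left them, time stands still between calls to the robot, and variables do not carry over. Pictures are saved under pics/ and viewed, at most 10 in all, crops included, and the job is handed in when it is done.

Besides the shell and the picture viewer there is one more tool, called after "Request:" as name(argument=value, ...), one argument or row to a line, values as JSON. move_arm: Moves the arm, as the interface text tells. Its arguments: {"type":"object","properties":{"moves":{"type":"array"},"jaw":{"type":"number"},"squeeze":{"type":"number"}},"required":["moves"]}

```bash
mkdir -p pics; cat > h.py <<'E'
import numpy as np, cv2
from cell import manip, viewer
from scipy.spatial.transform import Rotation as R
def cam(n):
    c=viewer.camera(n); o=np.array(c['orientation'],float)
    M=o if o.shape==(3,3) else R.from_euler('xyz',o).as_matrix()
    v,u=np.mgrid[0:480,0:640]; z=c['z_map']
    P=np.stack([(u-c['cx'])/c['fx']*z,(v-c['cy'])/c['fy']*z,z],-1)@M.T+np.array(c['origin'])
    P[z==0]=np.nan
    return c,P
E
python3 - <<'E'
from h import *
print(manip.read_state())
for n in('scene','side'):
    c,P=cam(n); cv2.imwrite(f'pics/{n}0.png',c['frame']); np.save(f'{n}0.npy',P); print(n,c['origin'],c['orientation'],c['fx'])
E
```

```text
{'clock': 0.0, 'joints': array([-6.66100123e-02,  3.00465356e-01,  1.52156912e+00, -2.53188343e-05,
        1.32072443e+00, -6.65688616e-02]), 'qd': array([ 0.00035128, -0.00071101, -0.00032718, -0.00160049,  0.00062047,
        0.00275292]), 'effort': array([-1.53750298e-03, -5.31805658e+01, -3.52735734e+01,  7.07558286e-02,
        2.43994006e-02, -4.79655944e-05]), 'eef_pos': array([5.49734913e+02, 2.58966556e-03, 2.04894550e+02]), 'eef_rot': array([-3.14042735e+00, -5.31091296e-05,  1.57076143e+00]), 'wrist_force': array([-0.42278071, -0.22032091,  0.36769619]), 'moment': array([0.02233225, 0.00912951, 0.01910934]), 'finger_force': 0.0, 'finger_gap': 93.90985625254484}
scene [1385.27022221   74.57085864 1091.76432103] [-2.41483659  0.00666903  1.66481044] 448.7806296108597
side [  337.81690511 -1117.79085073   881.25899568] [-2.13880339 -0.00309125 -0.18427405] 619.8784155017258
```

View pics/scene0.png

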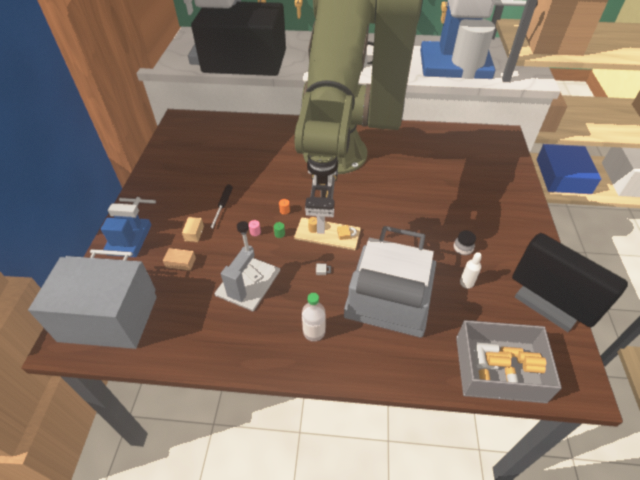

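View pics/side0.png

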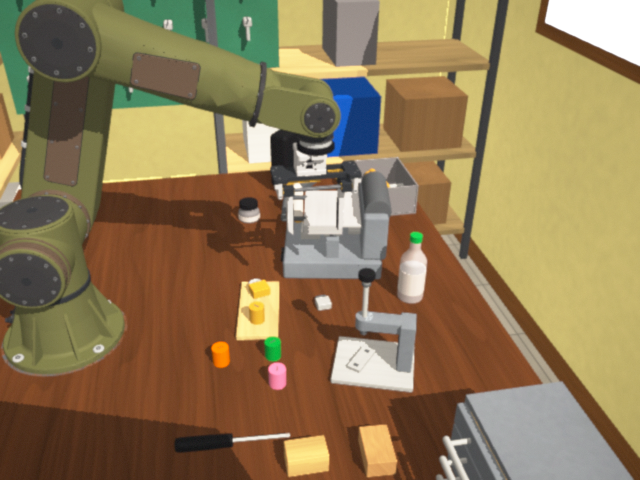

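The scene view shows the black pad at (243,228), the mill's bail at about (403,235), and the padlock at (322,268). In the side view the pad is at (367,276), the strike plate under the foot is at (360,358), and the mill's guard is at (320,212). The lock plug and lock case are on the board. The green, orange and pink cylinders are look-alikes. Next I measure.

```bash
python3 - <<'E'
from h import *
for n,pts in(('side',dict(pad=(367,273),col=(407,318),plate=(395,380),pad2=(367,276),base=(330,268),board=(245,330),cap=(416,238),bottle=(412,280),lockplug=(257,306))),('scene',dict(pad=(243,227),plate=(255,290),guard=(405,262),bar=(403,236),motor=(390,288),bar2=(395,234),padlock=(320,268),jar=(465,238),spray=(476,258)))):
    P=np.load(n+'0.npy')
    for k,(u,v) in pts.items(): print(n,k,np.round(P[v,u]))
P=np.load('scene0.npy')
# bar: points with z 125..150 in image region
def rep(name,P,sl,zlo,zhi):
    Q=P[sl].reshape(-1,3);Q=Q[(Q[:,2]>zlo)&(Q[:,2]<zhi)]
    if len(Q)<3: print(name,len(Q));return
    r=cv2.minAreaRect(Q[:,:2].astype(np.float32)); print(name,len(Q),np.round(np.median(Q,0)),np.round(Q.min(0)),np.round(Q.max(0)),r)
rep('bar',P,np.s_[225:245,375:430],120,155)
rep('pad',P,np.s_[218:236,234:252],222,236)
rep('base',P,np.s_[225:335,335:445],40,56)
rep('guard',P,np.s_[225:285,335:445],132,148)
rep('stand plate',P,np.s_[240:312,205:290],8,17)
P2=np.load('side0.npy')
rep('padS',P2,np.s_[262:290,352:382],222,236)
rep('plateS',P2,np.s_[335:392,325:418],8,17)
rep('baseS',P2,np.s_[230:285,280:390],43,56)
rep('guardS',P2,np.s_[180:240,280:365],132,150)
a=cv2.imread('pics/side0.png');b=cv2.imread('pics/scene0.png')
cv2.imwrite('pics/crop1.png',np.hstack([cv2.resize(a[150:400,265:425],(384,600)),cv2.resize(b[210:340,205:305],(400,600))[:, :]]))
cv2.imwrite('pics/crop2.png',cv2.resize(b[195:335,200:440],(800,467),interpolation=cv2.INTER_CUBIC))
E
```

```text
side pad [ 608. -210.  229.]
side col [ 688. -228.  126.]
side plate [ 658. -277.   14.]
side pad2 [ 605. -220.  229.]
side base [606. 100.  33.]
side board [383. -74.  15.]
side cap [773. -16. 170.]
side bottle [767. -32.  69.]
side lockplug [413. -46.  55.]
scene pad [ 616. -202.  224.]
scene plate [ 665. -186.    8.]
scene guard [625. 230. 136.]
scene bar [410. 249.   0.]
scene motor [754. 182. 194.]
scene bar2 [402. 224.  -2.]
scene padlock [574.  -5.  15.]
scene jar [453. 427.  58.]
scene spray [584. 426. 124.]
bar 349 [530. 202. 141.] [503. 148. 131.] [574. 285. 149.] ((535.4705810546875, 216.08303833007812), (68.443359375, 139.24090576171875), 3.3913962841033936)
pad 93 [ 611. -205.  226.] [ 594. -220.  222.] [ 627. -190.  230.] ((610.05810546875, -204.96681213378906), (33.28157424926758, 28.938426971435547), 8.195237159729004)
base 326 [607. 287.  48.] [497.  75.  40.] [778. 333.  56.] ((638.7696533203125, 203.64181518554688), (220.2736053466797, 248.56089782714844), 78.59410095214844)
guard 2439 [615. 211. 140.] [503. 108. 132.] [696. 307. 148.] ((597.3029174804688, 211.9849
[... 209 characters left out ...]
7, 161.22927856445312), 70.19033813476562)
padS 174 [ 607. -211.  229.] [ 593. -224.  222.] [ 623. -189.  233.] ((607.28125, -208.1713409423828), (32.29753112792969, 31.911184310913086), 67.32875061035156)
plateS 2740 [ 626. -230.   13.] [ 535. -303.    8.] [ 727. -129.   17.] ((631.1142578125, -215.5377197265625), (135.6817169189453, 160.003173828125), 70.34727478027344)
baseS 2204 [593. 148.  51.] [494.  70.  43.] [737. 278.  56.] ((628.2726440429688, 171.29757690429688), (165.78009033203125, 247.30897521972656), 78.18087768554688)
guardS 2075 [613. 189. 143.] [499.  89. 132.] [719. 303. 150.] ((604.2080078125, 203.6322021484375), (196.91189575195312, 198.0089111328125), 79.68924713134766)
```

View pics/crop2.png

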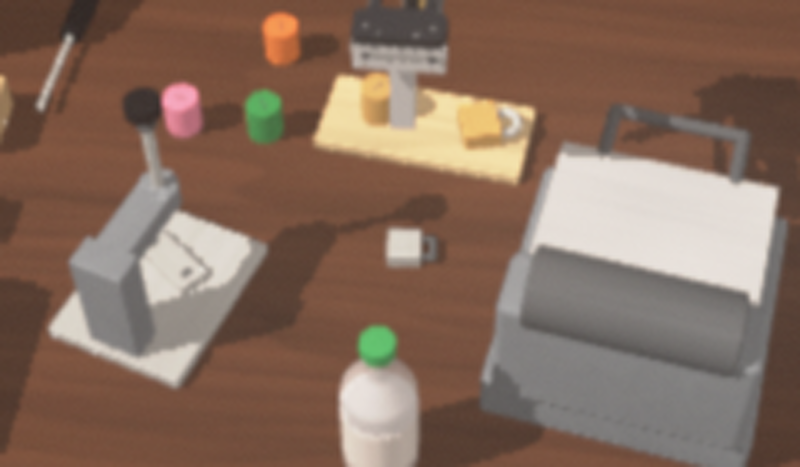

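The crop confirms the setup. The gauge's black pad is at crop (142,107). It is round and black and sits on the plunger; the pink, green and orange cylinders at (182,110), (264,115) and (281,38) are look-alikes. The bail's crossbar runs (615,105)–(748,135), and the strike plate lies under the foot. The measured pad (609,-206,228) agrees with the stand pose (609.5,-206), so I move above it with the fingers shut.

Request:
move_arm(
  moves=[
    [0,0,-0.03,0],
    [-0.03,0.01,-0.055,0],
    [-0.07,0.02,-0.055,0],
    [-0.11,0.03,-0.055,0],
    [-0.15,0.043,-0.055,0],
    [-0.19,0.054,-0.055,0],
    [-0.2065,0.059,-0.055,0],
    [-0.2065,0.059,-0.055,0],
    [-0.2065,0.059,-0.055,0],
  ],
  jaw=0,
  squeeze=20,
)

```text
clock: 1.0
eef_pos: [608.8, -206.1, 259.9]
eef_rot: [-3.141, -0.0, 1.571]
wrist_force: [-0.3, 0.3, -0.1]
finger_gap: 25.6
finger_force: 0.0
```

```bash
python3 - <<'E'
from h import *
s=manip.read_state(); print(s['clock'],s['eef_pos'],s['finger_gap'],s['wrist_force'])
# mill fit in mill-aligned axes, scene+side points
a=-np.radians(11.4); ex=np.array([np.cos(a),np.sin(a)]); ey=np.array([-ex[1],ex[0]])
P=np.load('scene0.npy')
Q=P[215:335,335:445].reshape(-1,3); Q=Q[(Q[:,2]>128)&(Q[:,2]<152)]
U=np.c_[Q[:,:2]@ex,Q[:,:2]@ey]
h,e=np.histogram(U[:,0],np.arange(440,680,6))
for hh,x in zip(h,e): 
    if hh: m=(U[:,0]>=x)&(U[:,0]<x+6); print(round(x),hh,np.round([U[m,1].min(),U[m,1].max(),np.median(Q[m,2])]))
c,P=cam('side'); cv2.imwrite('pics/side1.png',c['frame'][150:420,240:520])
E
```

```text
1.0 [ 608.80511783 -206.14698573  259.93097912] 25.571310707643764 [-0.3074983   0.28840275 -0.10674873]
452 14 [278. 372. 141.]
458 73 [267. 384. 143.]
464 86 [266. 385. 141.]
470 16 [267. 386. 143.]
476 18 [266. 387. 141.]
482 9 [269. 385. 145.]
488 16 [267. 386. 142.]
494 14 [265. 387. 142.]
500 15 [267. 385. 143.]
506 48 [237. 416. 139.]
512 95 [238. 414. 140.]
518 114 [237. 415. 140.]
524 104 [238. 415. 140.]
530 125 [236. 415. 140.]
536 107 [238. 414. 140.]
542 109 [236. 415. 140.]
548 114 [238. 415. 140.]
554 113 [236. 415. 140.]
560 120 [237. 415. 140.]
566 125 [236. 416. 140.]
572 111 [237. 413. 140.]
578 118 [239. 415. 140.]
584 115 [237. 415. 140.]
590 132 [236. 416. 140.]
596 114 [237. 414. 140.]
602 128 [236. 415. 140.]
608 123 [238. 416. 140.]
614 124 [237. 414. 140.]
620 38 [238. 415. 141.]
626 6 [237. 415. 141.]
632 4 [237. 416. 142.]
```

View pics/side1.png

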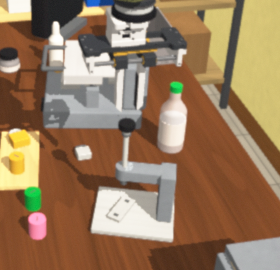

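The side view shows the fingertips at (130,108), right over the black pad at (127,125), with nothing in the way. I let the fingers close and then press.

Request:
move_arm(
  moves=[
    [0,0,0,0],
    [0,0,0,0],
    [0,0,0.01,0],
    [0,0,0.018,0],
    [0,0,0.022,0],
    [0,0,0.025,0],
    [0,0,0.03,0],
    [0,0,0.035,0],
    [0,0,0.04,0],
    [0,0,0.045,0],
    [0,0,0.045,0],
  ],
)

```text
clock: 2.15
eef_pos: [608.9, -206.5, 214.8]
eef_rot: [-3.141, -0.0, 1.571]
wrist_force: [0.1, -1.0, 2.6]
finger_gap: 0.2
finger_force: 1.0
```

Request:
move_arm(
  moves=[
    [0,0,0.006,0],
    [0,0,0.012,0],
    [0,0,0.018,0],
    [0,0,0.024,0],
    [0,0,0.03,0],
    [0,0,0.036,0],
    [0,0,0.041,0],
    [0,0,0.044,0],
    [0,0,0.046,0],
    [0,0,0.046,0],
  ],
)

```text
clock: 3.15
eef_pos: [609.0, -206.6, 169.4]
eef_rot: [3.141, 0.0, 1.571]
wrist_force: [1.4, -1.0, 4.9]
finger_gap: 0.4
finger_force: 1.9
```

Request:
move_arm(
  moves=[
    [0,0,0.001,0],
    [0,0,0.002,0],
    [0,0,0.003,0],
    [0,0,0.003,0],
    [0,0,0.003,0],
  ],
)

```text
clock: 3.65
eef_pos: [609.0, -206.5, 166.5]
eef_rot: [3.141, 0.0, 1.571]
wrist_force: [1.3, -1.7, 3.4]
finger_gap: 0.4
finger_force: 1.9
```

```bash
python3 - <<'E'
from h import *
s=manip.read_state(); print(s['eef_pos'],s['wrist_force'])
c,P=cam('side'); cv2.imwrite('pics/side2.png',cv2.resize(c['frame'][250:400,310:430],(600,600*150//120)[0:1]*0 or (480,600),interpolation=cv2.INTER_CUBIC))
E
```

```text
[ 609.03898687 -206.54505608  166.53557866] [ 1.34320578 -1.68954304  3.43392431]
```

View pics/side2.png

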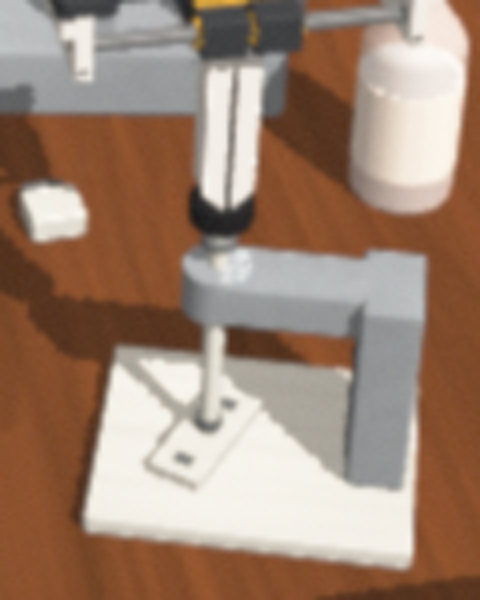

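The fingers are pressing the pad squarely at crop (222,210), and the foot at (207,425) is about to touch the strike plate. I continue in 1 mm steps.

Request:
move_arm(
  moves=[
    [0,0,0.001,0],
    [0,0,0.002,0],
    [0,0,0.003,0],
    [0,0,0.003,0],
    [0,0,0.003,0],
  ],
)

```text
clock: 4.2
eef_pos: [609.1, -206.5, 163.7]
eef_rot: [3.141, 0.0, 1.571]
wrist_force: [1.1, -0.6, 6.9]
finger_gap: 0.6
finger_force: 3.1
```

Request:
move_arm(
  moves=[
    [0,0,0.001,0],
    [0,0,0.001,0],
    [0,0,0.001,0],
    [0,0,0.001,0],
    [0,0,0.001,0],
    [0,0,0.001,0],
    [0,0,0.001,0],
    [0,0,0.001,0],
    [0,0,0.001,0],
    [0,0,0.001,0],
    [0,0,0.001,0],
    [0,0,0.001,0],
  ],
)

```text
clock: 5.4
eef_pos: [609.1, -206.5, 162.8]
eef_rot: [3.141, 0.0, 1.571]
wrist_force: [1.0, -0.7, 6.8]
finger_gap: 0.3
finger_force: 3.4
```

The push held at 6.8 N for more than 1 s, so the foot carries about 3 N. Now I let the gauge rise.

Request:
move_arm(
  moves=[
    [0,0,-0.004,0],
    [0,0,-0.012,0],
    [0,0,-0.022,0],
    [0,0,-0.032,0],
    [0,0,-0.042,0],
    [0,0,-0.052,0],
    [0,0,-0.062,0],
    [0,0,-0.075,0],
    [0,0,-0.095,0],
    [0,0,-0.115,0],
    [0,0,-0.115,0],
    [0,0,-0.115,0],
  ],
)

```text
clock: 6.6
eef_pos: [608.9, -206.4, 276.9]
eef_rot: [-3.141, -0.0, 1.571]
wrist_force: [0.2, -0.0, 0.7]
finger_gap: 0.7
finger_force: 0.0
```

```bash
python3 - <<'E'
from h import *
s=manip.read_state(); print(s['eef_pos'],s['wrist_force'])
c,P=cam('side'); Q=P[250:330,345:390].reshape(-1,3); f=c['frame'][250:330,345:390].reshape(-1,3).max(1)
m=(f<60)&(Q[:,2]>120)&(Q[:,2]<245)&(np.hypot(Q[:,0]-609,Q[:,1]+206)<25); print(m.sum(),np.percentile(Q[m],95,axis=0),np.median(Q[m],0))
P0=np.load('side0.npy'); p=P[335:392,325:418]-P0[335:392,325:418]; print(np.nanmean(np.abs(p)>6))
E
```

```text
[ 608.85754254 -206.41486488  276.92458245] [ 0.20604034 -0.02564635  0.67727198]
175 [ 617.8328769  -198.80043234  231.34426902] [ 605.64402687 -214.68154872  228.52256175]
0.010626925737282274
```

The gauge is up (pad at 229). Next I move above the bar with the jaw at 40 mm and the tool turned to match the mill's -11.4° yaw.

Request:
move_arm(
  moves=[
    [0.04,-0.009,0,0.02],
    [0.085,-0.018,0,0.04],
    [0.13,-0.028,0,0.06],
    [0.175,-0.037,0,0.08],
    [0.22,-0.047,0,0.1],
    [0.265,-0.056,0,0.12],
    [0.31,-0.066,0,0.15],
    [0.355,-0.076,0.01,0.18],
    [0.4,-0.085,0.025,0.2],
    [0.435,-0.0925,0.045,0.2],
    [0.435,-0.0925,0.045,0.2],
    [0.435,-0.0925,0.045,0.2],
  ],
  jaw=0.045,
  squeeze=25,
)

```text
clock: 7.85
eef_pos: [515.9, 228.7, 231.3]
eef_rot: [-3.14, 0.001, 1.372]
wrist_force: [-0.1, -0.2, 0.8]
finger_gap: 44.9
finger_force: 0.0
```

```bash
python3 - <<'E'
from h import *
s=manip.read_state(); print(s['clock'],s['eef_pos'],s['eef_rot'],s['finger_gap'])
c,P=cam('wrist'); cv2.imwrite('pics/w1.png',c['frame'])
a=-np.radians(11.4); ex=np.array([np.cos(a),np.sin(a)]); ey=np.array([-ex[1],ex[0]])
Q=P.reshape(-1,3);Q=Q[(Q[:,2]>125)&(Q[:,2]<152)]
u,v=Q[:,:2]@ex,Q[:,:2]@ey
m=(u<480)&(abs(v-326)<45); print(m.sum(),np.median(u[m]),u[m].min(),u[m].max(),Q[m,2].max(),v[u<500].min(),v[u<500].max(),np.degrees(np.arctan(np.polyfit(v[m],u[m],1)[0])))
print('tcp',s['eef_pos'][:2]@ex,s['eef_pos'][:2]@ey)
E
```

```text
7.85 [515.91059817 228.72226768 231.27355756] [-3.13968858e+00  1.33089768e-03  1.37223406e+00] 44.8792812554973
2063 461.4301666861926 455.43774104090636 467.35199704263465 145.59306545589158 264.0739146541062 386.2111419999365 0.19007144207297966
tcp 460.5236529524964 326.18336270434844
```

View pics/w1.png

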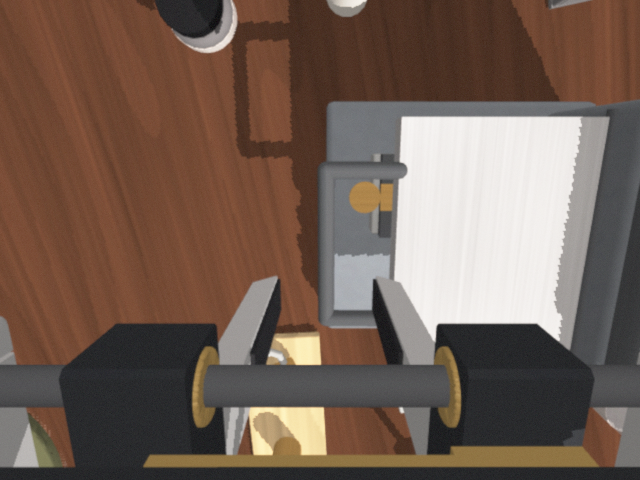

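The wrist view shows the crossbar at columns 319–333, running down the image between the fingers' planes, and the guard's edge at column 397. The bar is within 1 mm of the TCP in the closing direction and its yaw matches, so I descend 110 mm and grip.

Request:
move_arm(
  moves=[
    [0,0.001,0.03,0],
    [0,0.001,0.06,0],
    [0,0.001,0.085,0],
    [0,0.001,0.1,0],
    [0,0.001,0.11,0],
    [0,0.001,0.11,0],
  ],
)

```text
clock: 8.5
eef_pos: [517.5, 227.3, 121.8]
eef_rot: [-3.141, 0.001, 1.37]
wrist_force: [0.1, 0.2, 0.7]
finger_gap: 45.1
finger_force: 0.0
```

Request:
move_arm(
  moves=[
    [0,0,0,0],
    [0,0,0,0],
    [0,0,0,0],
    [0,0,0,0],
    [0,0,0,0],
    [0,0,0,0],
  ],
  jaw=0,
  squeeze=25,
)

```text
clock: 9.1
eef_pos: [515.4, 228.8, 121.9]
eef_rot: [-3.137, 0.001, 1.371]
wrist_force: [-13.6, 2.7, 2.0]
finger_gap: 11.1
finger_force: 25.0
```

Bar gripped (11 mm gap, 25 N). The sideways force means the bar is about 2 mm nearer the robot, so I correct for that along the arc up to 45°.

Request:
move_arm(
  moves=[
    [0,-0.002,-0.004,0],
    [0,-0.0013,-0.0166,0],
    [0,0.0009,-0.033,0],
    [0,0.0045,-0.0492,0],
    [0,0.0095,-0.065,0],
    [0,0.0158,-0.0803,0],
    [0,0.0235,-0.095,0],
    [0,0.0324,-0.109,0],
    [0,0.0425,-0.1221,0],
    [0,0.0537,-0.1344,0],
    [0,0.0537,-0.1344,0],
  ],
)

```text
clock: 10.2
eef_pos: [569.1, 217.9, 261.2]
eef_rot: [-3.141, -0.001, 1.371]
wrist_force: [-27.6, -0.7, 21.5]
finger_gap: 11.1
finger_force: 25.0
```

```bash
cat > ang.py <<'E'
from h import *
s=manip.read_state(); print(s['clock'],s['eef_pos'],s['wrist_force'],s['finger_gap'])
a=-np.radians(11.4); ex=np.array([np.cos(a),np.sin(a)]); ey=np.array([-ex[1],ex[0]])
print('tcp u,v',s['eef_pos'][:2]@ex,s['eef_pos'][:2]@ey)
for n in('side','scene'):
    c,P=cam(n); cv2.imwrite(f'pics/{n}_{int(s["clock"]*100)}.png',c['frame'])
    Q=P.reshape(-1,3); f=c['frame'].reshape(-1,3).astype(int)
    u,v,z=Q[:,:2]@ex,Q[:,:2]@ey,Q[:,2]
    m=(abs(v-326)<80)&(u>535)&(u<640)&(z>155)&(z<320)&(f.min(1)>120)
    # robust plane line z=k(u)
    if m.sum()<30: print(n,'few',m.sum()); continue
    A=np.c_[u[m],z[m]].astype(np.float32)
    l=cv2.fitLine(A,cv2.DIST_WELSCH,0,.01,.01).ravel(); print(n,m.sum(),'angle',np.degrees(np.arctan2(-l[1],-l[0]))%180,180-np.degrees(np.arctan2(-l[1],-l[0]))%180,l[2:])
E
python3 ang.py
```

```text
10.2 [569.11220476 217.92365238 261.23847395] [-27.56343526  -0.72580642  21.48076206] 11.075031145960043
tcp u,v 514.8100799207205 326.11347946575756
side 1162 angle 135.78284 44.217163 [593.7358  198.68762]
scene 2873 angle 135.68869 44.31131 [592.3357 197.6555]
```

```bash
python3 -c "
import cv2
a=cv2.imread('pics/side_1019.png') if __import__('os').path.exists('pics/side_1019.png') else cv2.imread('pics/side_1020.png')
cv2.imwrite('pics/c3.png',cv2.resize(a[90:280,260:420],(505,600),interpolation=cv2.INTER_CUBIC))"; ls pics
```

```text
c3.png
crop1.png
crop2.png
scene0.png
scene_1019.png
side0.png
side1.png
side2.png
side_1019.png
w1.png
```

View pics/c3.png

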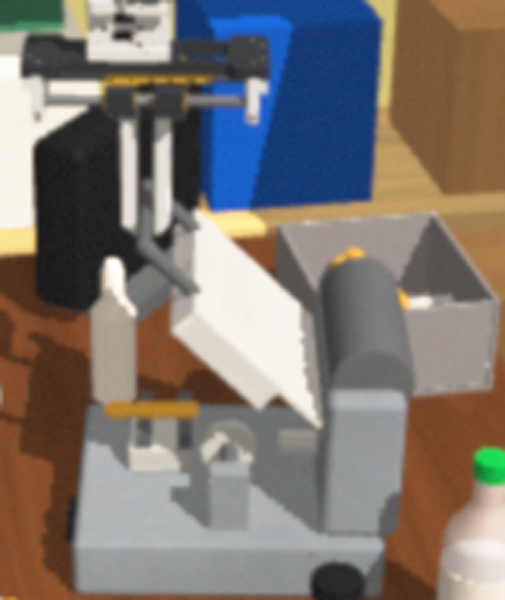

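The side view shows the crossbar between the fingers at crop (148,215), the guard at 44°, and clear space all round. The force is radial, so I relax 3 mm outward and follow the arc to 60°.

Request:
move_arm(
  moves=[
    [0,-0.003,-0.003,0],
    [0,-0.003,-0.003,0],
    [0,0.001,-0.0075,0],
    [0,0.006,-0.0115,0],
    [0,0.011,-0.016,0],
    [0,0.016,-0.02,0],
    [0,0.0215,-0.024,0],
    [0,0.027,-0.0278,0],
    [0,0.0325,-0.0315,0],
    [0,0.038,-0.035,0],
    [0,0.038,-0.035,0],
    [0,0.038,-0.035,0],
  ],
)

```text
clock: 11.5
eef_pos: [607.3, 210.1, 293.4]
eef_rot: [3.141, -0.001, 1.371]
wrist_force: [-7.3, -0.9, 6.5]
finger_gap: 11.3
finger_force: 25.0
```

```bash
python3 ang.py
```

```text
11.5 [607.33530614 210.05295126 293.40717078] [-7.30536893 -0.86715008  6.51422912] 11.319793073978333
tcp u,v 553.8347862518516 325.95313458891405
side 940 angle 120.48367 59.516327 [607.5952  215.88469]
scene 2949 angle 120.45997 59.54003 [608.10345 213.90236]
```

The guard is at 59.5° with small forces. I let it settle and check once more before handing in.

Request:
move_arm(
  moves=[
    [0,0,0,0],
    [0,0,0,0],
    [0,0,0,0],
    [0,0,0,0],
    [0,0,0,0],
    [0,0,0,0],
  ],
)

```text
clock: 12.2
eef_pos: [607.2, 210.1, 293.4]
eef_rot: [3.141, -0.001, 1.371]
wrist_force: [-5.9, -0.5, 5.8]
finger_gap: 11.2
finger_force: 25.0
```

```bash
python3 ang.py; python3 - <<'E'
from h import *
c,P=cam('side'); Q=P[262:290,352:382]; print('pad top',np.nanmax(Q[...,2]))
a=cv2.imread('pics/side0.png')[285:480].astype(int); d=abs(a-c['frame'][285:480]).max(2)>40; print('changed px low half',d.sum())
from cell import manip; s=manip.read_state(); print(s['finger_force'],s['finger_gap'],abs(s['qd']).max())
E
```

```text
12.2 [607.21826769 210.07603307 293.36857599] [-5.88607101 -0.50845927  5.80040886] 11.161043439898792
tcp u,v 553.7154945474977 325.95262751991214
side 936 angle 120.704216 59.295784 [607.4404  216.01654]
scene 2952 angle 120.34675 59.65325 [608.30493 213.65265]
pad top 232.8516851169435
changed px low half 524
25.001767873764038 11.253299245063742 0.0017421108106025068
```

```bash
python3 -c "
from cell import manip; print(manip.sign_off())"
```

```text
the job is handed in; nothing more can be done
None
```

The job is handed in: the gauge foot was pressed onto the strike plate for over a second with about 7 N of push on the pad and has risen again, and the arm is holding the guard still by its bar at about 59.5°; nothing else on the bench looked moved, and the sign-off returned no verdict.

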